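# Press the music box and strip punch into their carry case

## Robot

A 6-joint arm with a two-finger parallel gripper is mounted at the origin on the work surface. World frame = base frame: x ahead of the robot, y to its left, z up, the work surface at z = 0. Lengths are in m, angles in degrees, forces in N, time in s.
With the tool pointing down it reaches from about 0.375 to 0.9 m from the base axis. Payload 3.1 kg.
Tool frame: the origin (TCP) lies where the fingers leave the gripper's body, on its centre line; the fingertips stand bot.tips_ahead ahead of it and the grasp point (between the pads) lies 51 mm ahead of it (bot.tips_ahead is the distance from the TCP to the fingertips, in m); z points along the fingers, x is the direction in which the jaws open and shut, and the axes are right-handed (so a half turn about z gives the same grasp; the last joint's range is limited). The gripper opens to 87 mm and grips with 3 to 60 N. Pads are 19 mm wide; open, the fingers measure 117 mm over their backs; the gripper's body (75 mm by 190 mm) begins 51 mm behind the grasp point.
Start: joints at [-74.742, 30.224, 82.088, -0, 67.689, -10.227], TCP at [0.269, -0.564, 0.292] pointing down, gripper open.
Joint ranges: [-176.69, 176.69], [-43.24, 126.21], [12.49, 139.97], [-82, 262], [0, 151.66], [-163.58, 163.58]. Speed limits (degrees/s): [159.86, 159.86, 180, 180, 180, 180].

## Interface

Orientations are given as a 3x3 rotation matrix whose columns are the frame's x, y, z axes.
In Python, from rig import bot, vision, nets gives the robot as it stands.
- The arm moves only by the tool play_rows, never from a script. Its argument "series" is a list of rows, each an object of numbers: "tx", "ty", "tz": the shift along the world's x, y, z as a fraction of full scale; "turn": the turn about the world's z as a fraction of full scale. A call has 1 to 10 rows; each row shifts and turns the commanded pose from where the row before left it; what a row does not reach is not made up. Full scale, the value 1, is 0.8 m for a shift and 60 degrees for a turn. A row lasts 1/10 s, in which the tool goes at most 50 mm and 8.59 degrees, less where a joint would pass 70% of its speed; a pose out of reach is approached as far as the arm can. A call with a number of a shift or a turn outside -1 to 1 is refused whole. A call with a gripper value outside its range is refused whole. "gripper" is the opening, from 0 (shut) to 1 (fully open), set as the call begins (left out, the last holds). The fingers move at their own pace and stop on an object; the grip force is fixed at half the most. Time passes only in rows, so rows that do not move let the fingers close. It gives the time, the measured TCP pose, the force and the opening at its end, in the units of the state.
- bot.read_state(): the state, without advancing time (a new reading comes with each control period).
- vision.capture(name): name is "scene" or "top"; returns a dict with "pixels" (420x560x3 uint8, blue, green, red), "fx", "fy", "cx", "cy" (pixels), "extrinsics" (4x4, takes a point from camera to world coordinates). Camera axes: x right, y down, z forward; pixel columns grow to the right and rows downward; lengths in m; the calibration is good to about 2 mm. A picture is of the moment at which its call begins. There is no depth.
- bot.hand_in(): hands the job in, once; it reports no verdict.
Trained networks look in a picture, given as the dict that the camera call returned (one of the last four; its "shot" number tells which), for a name from the list of things; names that differ only in an ending like _2 or _b are one class to them, and where a whole thing is asked for, a point or a joint stands for the part that bears it (a point fixed in the world has none). Each returns a list of dicts, best first, with "confidence" (0 to 1); they miss things now and then, are a little off and sometimes report something else, mostly with a low value. They report only what shows in the picture. A call takes as long as a camera call. They do not tell look-alikes from the thing itself.
- nets.look_for(picture, query): "at" ([column, row] as shares, 0 to 1, of the picture: columns of its width, rows of its height, amid what is visible of it).
- nets.masks_of(picture, query): "region" (420x560 bool, what is visible of it) and "at" ([column, row] as shares, 0 to 1, of the picture: columns of its width, rows of its height, amid what is visible of it).
The state is a dict: "time_s": time; "joint_positions": joint angles; "qvel": joint speeds; "tau": joint torques, N m; "position": TCP position; "tcp_rot": TCP orientation; "force": force on the tool from outside, world axes, zero at the start; "moment": the same for the moment, N m; "opening": opening from 0.0 (shut) to 1.0 (fully open).
Only numpy, scipy, OpenCV 4.12 (cv2) and the standard library are available. Lean on these libraries where they do the work, as an engineer would, in place of code of your own. Each camera call takes 0.05 s, during which the arm holds its last target.

## Task

Pack the hand-cranked tin music box and its T-shaped strip punch into the open carry case: each goes upright into the cutout of its own shape and is then pressed gently down against the grip of the cutout until it sits fully home and level on the cutout's floor. Press no harder than needed to seat them, and leave the piece case, bell weight, tray and bottle where they are.

Things in the scene. Friction and masses are not known exactly. Their poses are not given: they have to be found in the camera images.
- case: Carry case fixed to the table, 146 (x) x 174 (y) mm, dark shell, rigid pale wooden insert with flat top 40 mm above the table and two cutouts. Origin: centre of its underside, z up. 1.5 mm of play on each side. Fully home, an item stands on the cutout floor with its top 2 mm above the insert's top. A shove is damage (over 90 N in all on item and case); a push at 20 mm/s stopped at 20 to 25 N is safe.
- box_cutout (a point): Middle of the floor of the music-box cutout, at case (-11, 38, 10) mm, axes as the case's. 30 mm deep, 63 (x) x 47 (y) mm, plus a crank slot 16 mm wide that runs on 24.5 mm from the middle of its +x side. Sprung brass tongues low on the middles of its two y walls stop an item that is only set in, about 10 mm too high; it takes 8 to 18 N of push from above to send it home.
- punch_cutout (a point): Middle of the floor of the T-shaped punch cutout, at case (0, -38, 10) mm, axes as the case's. 30 mm deep; bar part x -46.5 to +15.5, 23 mm wide; head part x +15.5 to +46.5, 47 mm wide. Sprung brass tongues low on its two x ends stop an item that is only set in, about 10 mm too high; it takes 8 to 18 N of push from above. Pushed at one end only, the punch may tilt.
- music_box_center (a point): Centre of the tin music box, 16 mm above its underside; z up. Body 60 (x) x 44 (y) x 32 mm tall, flat top, 0.2 kg, foot bevelled 1.5 mm in over the lowest 4 mm. Its fixed crank stands out 23 mm from the middle of the +x side (10 mm wide, 10 to 30 mm above the underside). Stands on the table at the start. Home: x along the case's +x, this point 16 mm over point box_cutout.
- punch_center (a point): Middle of the steel strip punch's 90 mm length, 16 mm above its underside; z up. T outline: dark bar x -45 to +17, 20 mm wide (grip it across here); brighter head x +17 to +45, 44 mm wide; 32 mm tall, flat top, 0.2 kg, foot bevelled 1.5 mm in over 4 mm. Stands on the table at the start. Home: x along the case's +x, this point 16 mm over point punch_cutout.
- piece_case: Bystander: horn piece case, 100 x 70 x 38 mm, origin at the centre of its underside.
- bell_weight: Bystander: bronze bell-shaped weight, 54 mm across, 55 mm tall, origin under its centre.
- tray: Bystander: red lacquered round tray, 160 mm across, 20 mm tall, origin under its centre.
- sake_bottle: Bystander: stoneware sake bottle, 72 mm across, 150 mm tall, origin under its centre.
Mind the look-alikes: they are no part of the job. What is shaped like the part that bears music_box_center but orange is not meant. What is shaped like the part that bears punch_center but red is not meant.

How it is judged (in metres and radians):
At the end, for the whole second after the job is handed in: Music box and punch each stand in the cutout of their own shape, within 4 mm of its middle, level within 0.05 rad and pressed down to within 1.8 mm of the cutout's floor (x of music_box_center in the frame of case between -0.015 and -0.007 m and y of music_box_center in the frame of case between 0.034 and 0.042 m and z of each of music_box_center, punch_center in the frame of case below 0.0278 m and angle between each of music_box_center, punch_center's own z axis and vertical below 0.05 rad and x of punch_center in the frame of case between -0.004 and 0.004 m and y of punch_center in the frame of case between -0.042 and -0.034 m); the robot touches nothing.
It fails at once if the piece case, bell weight, tray or bottle is moved by more than 25 mm (distance of any of piece_case, bell_weight, tray, sake_bottle from where it was at the start of the episode above 0.025 m).
It fails at once if the music box or the punch is driven against the case with more than 90 N (contact force between any of music_box, punch and case above 90 N).
It also fails if it takes over 72 s, if anything falls off the work surface, if the arm or the gripper's body presses on something with over 40 N, if the wrist force passes 120 N, or if a joint passes its speed limit or range.

## Working session

There is one attempt and no reset: what is moved stays moved. The work goes in short steps, Python scripts to look and compute and a tool call to move; the robot and the scene stay as the last step left them, time stands still between calls to the robot, and variables do not carry over. Pictures are saved under pics/ and viewed, and the job is handed in when it is done.

Besides the shell and the picture viewer there is one more tool, called after "Call:" as a command line: name --argument value ..., lists and objects as JSON in quotes. play_rows: Moves the arm, as the interface text tells. Shift numbers are shares of 0.8 m and turn numbers shares of 60 degrees, none past 1 either way. Its arguments: {"type":"object","properties":{"series":{"type":"array"},"gripper":{"type":"number"}},"required":["series"]}

```bash
mkdir -p pics; ls; python3 - <<'E'
from rig import bot,vision,nets
import cv2
print(bot.read_state(), bot.tips_ahead)
for n in ("top","scene"):
    p=vision.capture(n); cv2.imwrite(f"pics/{n}0.png",p["pixels"])
    print(n,p["fx"],p["fy"],p["cx"],p["cy"],p["extrinsics"])
    for q in ["case","music_box_center","punch_center","piece_case","bell_weight","tray","sake_bottle"]:
        print(q,[(round(d["confidence"],2),round(d["at"][0]*560),round(d["at"][1]*420)) for d in nets.look_for(p,q)])
E
```

```text
pics
{'time_s': 0.0, 'joint_positions': array([-7.47428481e+01,  3.02754135e+01,  8.21563619e+01,  1.80311618e-03,
        6.76864852e+01, -1.02262505e+01]), 'qvel': array([ 0.07382124,  0.07376932,  0.0071901 , -0.04913775, -0.00414441,
       -0.00576285]), 'tau': array([ 3.93608170e-04, -4.40040565e+01, -1.76592082e+01,  6.33374671e-02,
        5.82530466e-02, -1.66515920e-04]), 'position': array([ 0.26879604, -0.56361162,  0.29130969]), 'tcp_rot': array([[ 4.30238280e-01, -9.02715214e-01, -5.15066411e-04],
       [-9.02713087e-01, -4.30238407e-01,  1.99894802e-03],
       [-2.02608215e-03, -3.95066770e-04, -9.99997869e-01]]), 'force': array([ 0.89766243,  0.03531511, -0.26261347]), 'moment': array([-0.00351348,  0.00627384, -0.01274865]), 'opening': 0.9998604730312173} 0.0697
top 383.23891586259623 383.23891586259623 283.2956343005093 212.63054974798237 [[ 0.00398483 -0.99300406  0.11801292  0.45826751]
 [-0.99988342 -0.0056961  -0.01416701  0.01119944]
 [ 0.01474012 -0.1179427  -0.992911    0.97197396]
 [ 0.          0.          0.          1.        ]]
case [(0.75, 235, 221)]
music_box_center [(0.96, 288, 292), (0.75, 347, 250), (0.57, 342, 307), (0.51, 372, 195)]
punch_center [(0.6, 373, 193), (0.59, 377, 145)]
piece_case [(0.9, 433, 189)]
bell_weight [(0.89, 432, 284)]
tray [(0.56, 264, 132), (0.33, 136, 153)]
sake_bottle [(0.91, 132, 149)]
scene 435.75790797324095 435.75790797324095 280.81239610489627 207.85436158965447 [[-0.32033158  0.65653317 -0.68289961  1.41788719]
 [ 0.94724411  0.21378697 -0.2387964   0.30402083]
 [-0.01078272 -0.72336666 -0.6903799   0.90307704]
 [ 0.          0.          0.          1.        ]]
case [(0.92, 320, 221), (0.35, 400, 276)]
music_box_center [(0.92, 236, 181), (0.53, 292, 176), (0.44, 187, 156)]
punch_center [(0.9, 173, 236), (0.61, 200, 209)]
piece_case [(0.88, 152, 204)]
bell_weight [(0.48, 188, 158)]
tray [(0.82, 270, 275)]
sake_bottle [(0.64, 402, 275)]
```

View pics/top0.png

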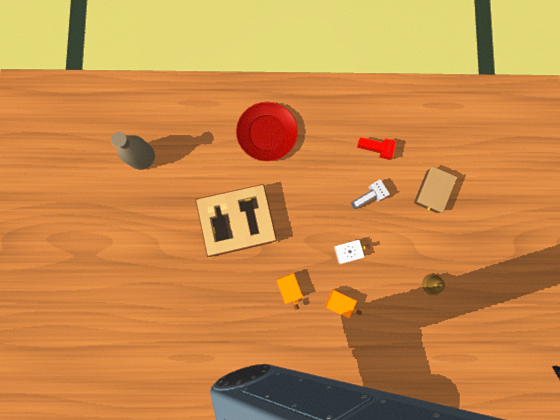

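View pics/scene0.png

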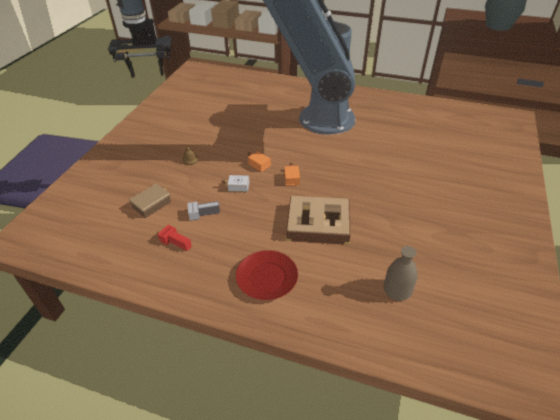

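```bash
python3 - <<'E'
import cv2
a=cv2.imread("pics/top0.png")
cv2.imwrite("pics/topcrop.png",cv2.resize(a[115:320,150:410],None,fx=3,fy=2.9,interpolation=cv2.INTER_CUBIC))
b=cv2.imread("pics/scene0.png")
cv2.imwrite("pics/scenecrop.png",cv2.resize(b[140:290,130:400],None,fx=2.9,fy=2.9,interpolation=cv2.INTER_CUBIC))
E
```

```text
(no output)
```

View pics/topcrop.png

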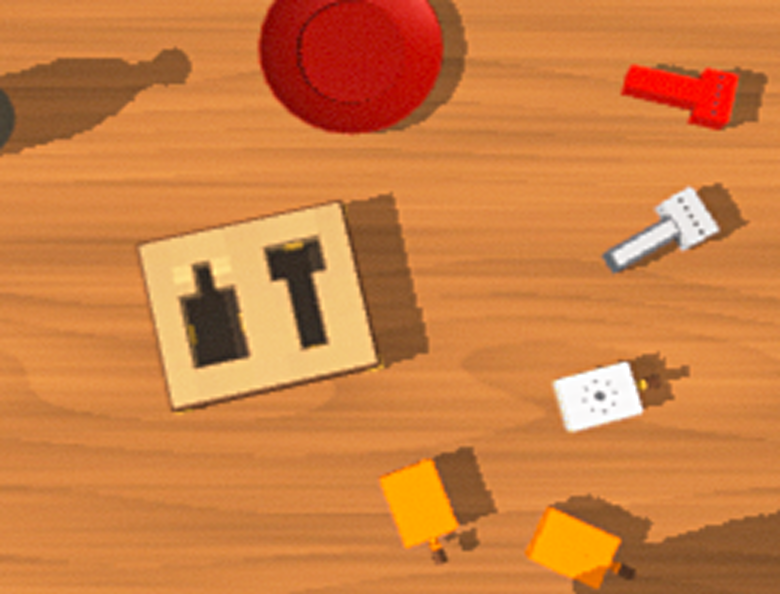

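View pics/scenecrop.png

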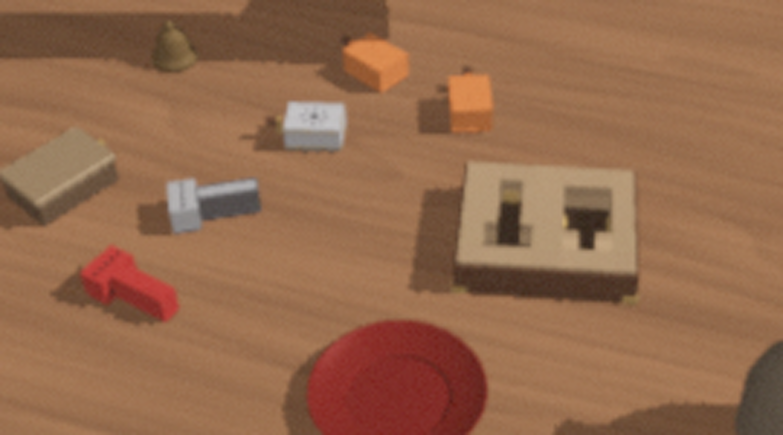

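Candidates are music box: white (349,252), orange (290,289) and orange (342,303). Punch: steel (370,195) and red (377,147). I choose the white box and the steel punch, and the crops confirm both. Next I'll fit known shapes to the masks.

```bash
cat > h.py <<'E'
import numpy as np, cv2
from scipy.optimize import minimize
def proj(p,P):
    T=np.linalg.inv(p["extrinsics"]); c=np.asarray(P)@T[:3,:3].T+T[:3,3]
    return np.c_[c[:,0]/c[:,2]*p["fx"]+p["cx"], c[:,1]/c[:,2]*p["fy"]+p["cy"]]
def back(p,uv,z):
    d=p["extrinsics"][:3,:3]@np.array([(uv[0]-p["cx"])/p["fx"],(uv[1]-p["cy"])/p["fy"],1]); o=p["extrinsics"][:3,3]
    return o+d*(z-o[2])/d[2]
def rect(x0,x1,y0,y1,z0,z1): return np.array([[x,y,z] for x in(x0,x1) for y in(y0,y1) for z in(z0,z1)])*1e-3
BOX=[rect(-30,30,-22,22,0,32),rect(30,53,-5,5,10,30)]
PUN=[rect(-45,17,-10,10,0,32),rect(17,45,-22,22,0,32)]
CASE=[rect(-73,73,-87,87,0,40)]
def place(P,x,y,a,z=0):
    c,s=np.cos(a),np.sin(a); return np.c_[P[:,0]*c-P[:,1]*s+x,P[:,0]*s+P[:,1]*c+y,P[:,2]+z]
S=4
def render(p,model,q,shape,off,z=0):
    m=np.zeros(shape,np.uint8)
    for P in model:
        uv=(proj(p,place(P,*q,z=z))-off+0.5)*S-0.5
        h=cv2.convexHull(np.round(uv*16).astype(np.int32)); cv2.fillConvexPoly(m,h,1,cv2.LINE_8,4)
    return m
def fit(ps,ms,model,q0,z=0):
    cr=[]
    for p,m in zip(ps,ms):
        ys,xs=np.nonzero(m); a=np.array([xs.min()-10,ys.min()-10]); b=np.array([xs.max()+11,ys.max()+11])
        a=np.maximum(a,0)
        M=cv2.resize(cv2.GaussianBlur(m.astype(np.float32),(0,0),0.6)[a[1]:b[1],a[0]:b[0]],None,fx=S,fy=S,interpolation=cv2.INTER_LINEAR)
        cr.append((p,(M>0.5).astype(np.uint8),a))
    def f(q):
        t=0
        for p,M,a in cr:
            r=render(p,model,q,M.shape,a,z); t+=1-(r&M).sum()/max(1,(r|M).sum())
        return t
    best=None
    for da in (-.1,0,.1):
        q=np.array(q0)+[0,0,da]
        for k in (1,.3):
            r=minimize(f,q,method="Nelder-Mead",options=dict(initial_simplex=[q,q+[.01*k,0,0],q+[0,.01*k,0],q+[0,0,.15*k]],xatol=1e-5,fatol=1e-5)); q=r.x
        if best is None or r.fun<best.fun: best=r
    return best.x,best.fun
E
cat > m.py <<'E'
from rig import bot,vision,nets
from h import *
import pickle
ps={n:vision.capture(n) for n in("top","scene")}
print(bot.read_state()["time_s"])
near={"music_box_center":{"top":(349,252),"scene":(238,183)},"punch_center":{"top":(370,195),"scene":(203,210)},"case":{"top":(235,221),"scene":(320,221)}}
out={}
for q,mod in (("music_box_center",BOX),("punch_center",PUN),("case",CASE)):
    ms={}
    for n in ps:
        L=nets.masks_of(ps[n],q)
        L=[d for d in L if np.hypot(d["at"][0]*560-near[q][n][0],d["at"][1]*420-near[q][n][1])<15]
        print(q,n,[(round(d["confidence"],2),d["region"].sum()) for d in L])
        if L: ms[n]=L[0]["region"]
    out[q]=ms
    if "top" not in ms: continue
    ys,xs=np.nonzero(ms["top"]); c=back(ps["top"],(xs.mean(),ys.mean()),.02)
    a0={"music_box_center":-1.4,"punch_center":-1.0,"case":.17}[q]
    for s in (["top"],["scene"],["top","scene"]):
        if all(k in ms for k in s):
            r=fit([ps[k] for k in s],[ms[k] for k in s],mod,[c[0],c[1],a0]); print(s,r[0].round(4),np.degrees(r[0][2]).round(2),round(r[1],3))
pickle.dump((ps,out),open("m.pkl","wb"))
E
python3 m.py
```

```text
0.9
music_box_center top [(0.56, np.int64(540))]
music_box_center scene [(0.77, np.int64(390))]
['top'] [ 0.4755 -0.1649 -1.2908] -73.96 0.066
['scene'] [ 0.4763 -0.1657 -1.269 ] -72.71 0.108
['top', 'scene'] [ 0.4757 -0.1655 -1.288 ] -73.8 0.186
punch_center top [(0.92, np.int64(409))]
punch_center scene [(0.87, np.int64(374))]
['top'] [ 0.6147 -0.2179 -1.0101] -57.87 0.119
['scene'] [ 0.6149 -0.218  -0.9587] -54.93 0.185
['top', 'scene'] [ 0.6148 -0.2173 -1.0106] -57.9 0.308
case top [(0.96, np.int64(4236))]
case scene []
['top'] [0.5515 0.1138 0.2295] 13.15 0.024
```

```bash
cat > ov.py <<'E'
import pickle; from h import *
ps,out=pickle.load(open("m.pkl","rb"))
def ring(poly,z): return np.array([[x,y,z] for x,y in poly])*1e-3
def r4(a,b,c,d): return [(a,c),(b,c),(b,d),(a,d)]
Tp=lambda: [(-45,-10),(17,-10),(17,-22),(45,-22),(45,22),(17,22),(17,10),(-45,10)]
Bp=[(-30,-22),(30,-22),(30,-5),(53,-5),(53,5),(30,5),(30,22),(-30,22)]
bc=[(-42.5,14.5),(20.5,14.5),(20.5,30),(45,30),(45,46),(20.5,46),(20.5,61.5),(-42.5,61.5)]
pc=[(-46.5,-49.5),(15.5,-49.5),(15.5,-61.5),(46.5,-61.5),(46.5,-14.5),(15.5,-14.5),(15.5,-26.5),(-46.5,-26.5)]
items=[((.4757,-.1655,-1.288),[ring(Bp,32),ring(r4(-30,30,-22,22),0)]),((.6148,-.2175,-1.0106),[ring(Tp(),32),ring(Tp(),0)]),
 ((.5515,.1138,.2295),[ring(r4(-73,73,-87,87),40),ring(bc,40),ring(pc,40)])]
k=6
for n,box in (("top",((190,175,285,265),(330,170,400,270))),("scene",((280,190,360,250),(160,165,260,225)))):
    im=cv2.resize(ps[n]["pixels"],None,fx=k,fy=k,interpolation=cv2.INTER_CUBIC)
    for q,rs in items:
        for r in rs:
            uv=(proj(ps[n],place(r,*q))+.5)*k-.5
            cv2.polylines(im,[np.round(uv*16).astype(np.int32)],True,(255,0,255),1,cv2.LINE_AA,4)
    for i,(a,b,c,d) in enumerate(box):
        cv2.imwrite(f"pics/ov_{n}{i}.png",im[b*k:d*k,a*k:c*k])
E
python3 ov.py
```

```text
(no output)
```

View pics/ov_top0.png

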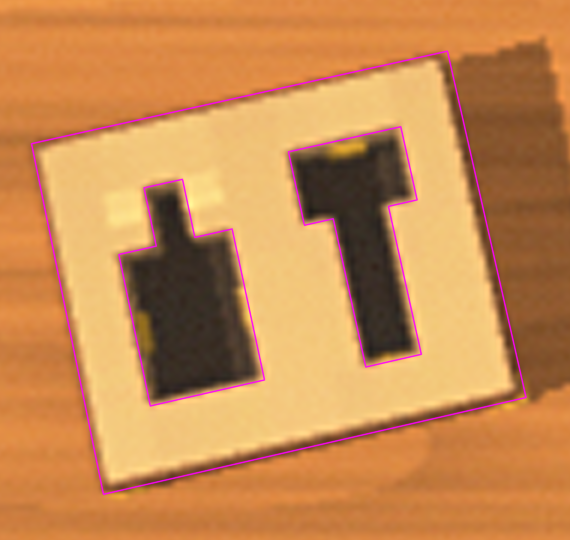

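View pics/ov_top1.png

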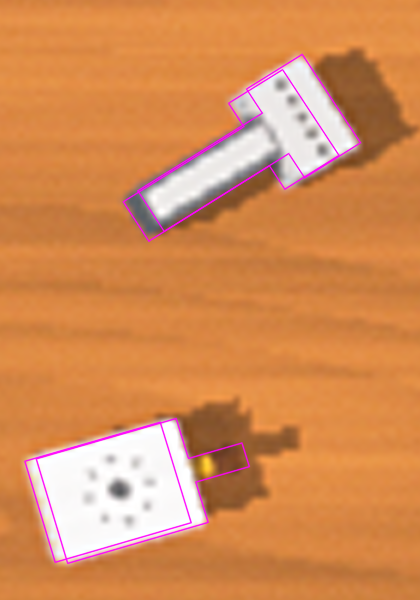

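View pics/ov_scene0.png

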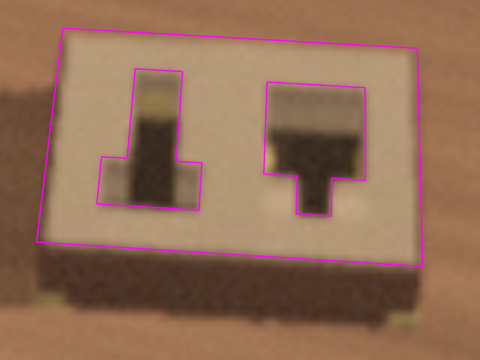

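View pics/ov_scene1.png

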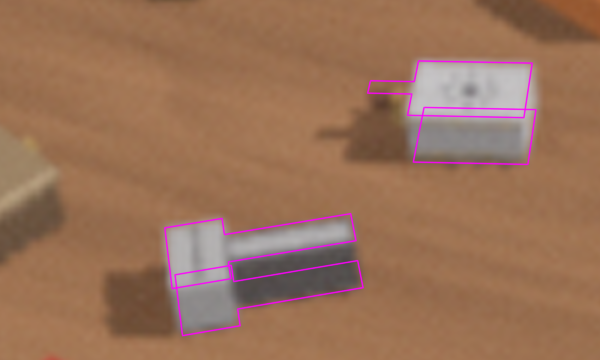

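Both overlays agree with the edges to about 1 px, so these poses are good enough to act on. First I'll move above the box with the gripper opened to 0.75.

Call:
play_rows --gripper 0.75 --series '[{"tx": 0.026, "ty": 0.05, "tz": -0.0114, "turn": 0.135}, {"tx": 0.026, "ty": 0.05, "tz": -0.0114, "turn": 0.135}, {"tx": 0.026, "ty": 0.05, "tz": -0.0114, "turn": 0.135}, {"tx": 0.026, "ty": 0.05, "tz": -0.0114, "turn": 0.135}, {"tx": 0.026, "ty": 0.05, "tz": -0.0114, "turn": 0.135}, {"tx": 0.026, "ty": 0.05, "tz": -0.0114, "turn": 0.135}, {"tx": 0.026, "ty": 0.05, "tz": -0.0114, "turn": 0.135}, {"tx": 0.026, "ty": 0.05, "tz": -0.0114, "turn": 0.135}, {"tx": 0.026, "ty": 0.05, "tz": -0.0114, "turn": 0.135}, {"tx": 0.026, "ty": 0.05, "tz": -0.0114, "turn": 0.135}]'

```text
time_s: 2.2
position: [0.4778, -0.1627, 0.201]
tcp_rot: [[0.957, 0.289, 0.001], [0.289, -0.957, -0.001], [0.001, 0.001, -1.0]]
force: [0.7, -0.2, -0.3]
opening: 0.75
```

```bash
cat > st.py <<'E'
from rig import bot; import numpy as np
s=bot.read_state(); R=s["tcp_rot"]
print(round(s["time_s"],2),s["position"].round(4),"jaw",np.degrees(np.arctan2(R[1,0],R[0,0])).round(2),"tilt",R[:2,2].round(4),"F",s["force"].round(2),"M",s["moment"].round(3),"op",round(s["opening"],3))
E
python3 st.py
```

```text
2.2 [ 0.4778 -0.1627  0.201 ] jaw 16.8 tilt [ 0.0008 -0.0005] F [ 0.69 -0.2  -0.34] M [ 0.011 -0.13  -0.049] op 0.75
```

Call:
play_rows --series '[{"tx": -0.0026, "ty": -0.0031, "tz": -0.03, "turn": -0.01}, {"tz": -0.03}, {"tz": -0.03}, {"tz": -0.03}, {"tz": -0.008}, {"tz": -0.008}, {}]'

```text
invalid input
```

Call:
play_rows --gripper 0.3 --series '[{}, {}, {}, {}, {}, {}]'

```text
invalid input
```

Empty rows are refused, so I'll write explicit zeros.

Call:
play_rows --series '[{"tx": -0.0026, "ty": -0.0031, "tz": -0.03, "turn": -0.01}, {"tx": 0, "ty": 0, "tz": -0.03, "turn": 0}, {"tx": 0, "ty": 0, "tz": -0.03, "turn": 0}, {"tx": 0, "ty": 0, "tz": -0.03, "turn": 0}, {"tx": 0, "ty": 0, "tz": -0.008, "turn": 0}, {"tx": 0, "ty": 0, "tz": -0.008, "turn": 0}, {"tx": 0, "ty": 0, "tz": 0, "turn": 0}]'

```text
time_s: 2.9
position: [0.475, -0.1668, 0.0922]
tcp_rot: [[0.962, 0.274, 0.0], [0.274, -0.962, -0.0], [0.0, 0.0, -1.0]]
force: [0.3, 0.3, -0.7]
opening: 0.751
```

Call:
play_rows --gripper 0.3 --series '[{"tx": 0, "ty": 0, "tz": 0, "turn": 0}, {"tx": 0, "ty": 0, "tz": 0, "turn": 0}, {"tx": 0, "ty": 0, "tz": 0, "turn": 0}, {"tx": 0, "ty": 0, "tz": 0, "turn": 0}, {"tx": 0, "ty": 0, "tz": 0, "turn": 0}, {"tx": 0, "ty": 0, "tz": 0, "turn": 0}]'

```text
time_s: 3.5
position: [0.4753, -0.1668, 0.0929]
tcp_rot: [[0.962, 0.274, 0.001], [0.274, -0.962, -0.001], [0.001, 0.001, -1.0]]
force: [0.4, 0.6, 6.0]
opening: 0.499
```

```bash
python3 st.py
```

```text
3.5 [ 0.4753 -0.1668  0.0929] jaw 15.88 tilt [ 0.0014 -0.0008] F [0.37 0.59 6.03] M [ 0.123 -0.179 -0.038] op 0.499
```

Call:
play_rows --series '[{"tx": 0, "ty": 0, "tz": 0.02, "turn": 0}, {"tx": 0, "ty": 0, "tz": 0.04, "turn": 0}, {"tx": 0, "ty": 0, "tz": 0.04, "turn": 0}, {"tx": 0.007, "ty": 0.036, "tz": 0.01, "turn": 0.132}, {"tx": 0.007, "ty": 0.036, "tz": 0, "turn": 0.132}, {"tx": 0.007, "ty": 0.036, "tz": 0, "turn": 0.132}, {"tx": 0.007, "ty": 0.036, "tz": 0, "turn": 0.132}, {"tx": 0.007, "ty": 0.036, "tz": 0, "turn": 0.132}, {"tx": 0.007, "ty": 0.036, "tz": 0, "turn": 0.132}, {"tx": 0.007, "ty": 0.036, "tz": 0, "turn": 0.132}]'

```text
time_s: 4.5
position: [0.5134, 0.0362, 0.1797]
tcp_rot: [[0.315, 0.949, -0.002], [0.949, -0.315, 0.0], [-0.0, -0.002, -1.0]]
force: [-0.0, -0.7, -2.5]
opening: 0.5
```

Call:
play_rows --series '[{"tx": 0.006, "ty": 0.036, "tz": 0, "turn": 0.132}, {"tx": 0.006, "ty": 0.036, "tz": 0, "turn": 0.132}, {"tx": 0.006, "ty": 0.036, "tz": 0, "turn": 0.132}, {"tx": 0.004, "ty": 0.034, "tz": 0, "turn": 0.132}, {"tx": 0, "ty": 0, "tz": 0, "turn": 0}, {"tx": 0, "ty": 0, "tz": 0, "turn": 0}]'

```text
time_s: 5.1
position: [0.5308, 0.1489, 0.1796]
tcp_rot: [[-0.226, 0.974, -0.002], [0.974, 0.226, -0.001], [-0.0, -0.002, -1.0]]
force: [0.5, -0.3, -2.0]
opening: 0.501
```

```bash
python3 st.py; python3 - <<'E'
from rig import vision; import cv2
for n in("top","scene"): cv2.imwrite(f"pics/{n}1.png",vision.capture(n)["pixels"])
a=cv2.imread("pics/top1.png")[150:300,170:350];b=cv2.imread("pics/scene1.png")[90:270,230:410]
cv2.imwrite("pics/c1.png",cv2.hconcat([cv2.resize(a,(400,400*150//180)),cv2.resize(b,(400,400))[:333]]))
E
```

```text
5.1 [0.5308 0.1489 0.1796] jaw 103.04 tilt [-0.0019 -0.0006] F [ 0.54 -0.33 -2.01] M [ 0.058 -0.144  0.017] op 0.501
```

View pics/c1.png

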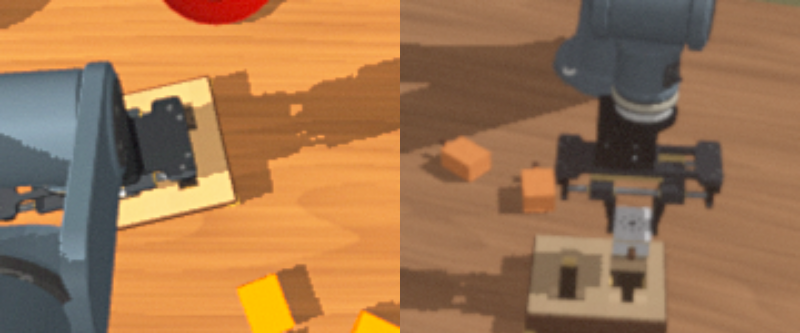

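```bash
cat > inh.py <<'E'
import sys
from rig import bot,vision,nets
from h import *
from ov import ring,r4,Bp,Tp,bc,pc
which,dz,offx,dst=sys.argv[1],float(sys.argv[2]),float(sys.argv[3]),sys.argv[4]
s=bot.read_state(); R=s["tcp_rot"]; pos=s["position"]; z=pos[2]-dz
jaw=np.arctan2(R[1,0],R[0,0]); yaw=jaw-np.pi/2
q=[pos[0]-offx*np.cos(yaw),pos[1]-offx*np.sin(yaw),yaw]   # offx: grasp point x in part frame
p=vision.capture("scene")
C=(.5515,.1138,.2295)
poly={"b":Bp,"p":Tp()}[which]
k=8; im=cv2.resize(p["pixels"],None,fx=k,fy=k,interpolation=cv2.INTER_CUBIC)
for r,c,zz,col in [(ring(poly,32),q,z,(255,0,255)),(ring(poly,0),q,z,(255,0,255)),(ring(bc,40),C,0,(0,255,0)),(ring(pc,40),C,0,(0,255,0)),(ring(r4(-73,73,-87,87),40),C,0,(0,255,0))]:
    cv2.polylines(im,[np.round(((proj(p,place(r,*c,z=zz))+.5)*k-.5)*16).astype(np.int32)],True,col,1,cv2.LINE_AA,4)
c=proj(p,[[q[0],q[1],z]])[0]; x0=int(c[0]*k)-400; y0=int(c[1]*k)-300
cv2.imwrite(dst,im[y0:y0+600,x0:x0+800])
print("pred",np.round(q,4),"z",round(z,4))
E
python3 inh.py b 0.0929 0.001 pics/ih1.png
```

```text
pred [0.5301 0.1476 0.2256] z 0.0869
```

View pics/ih1.png

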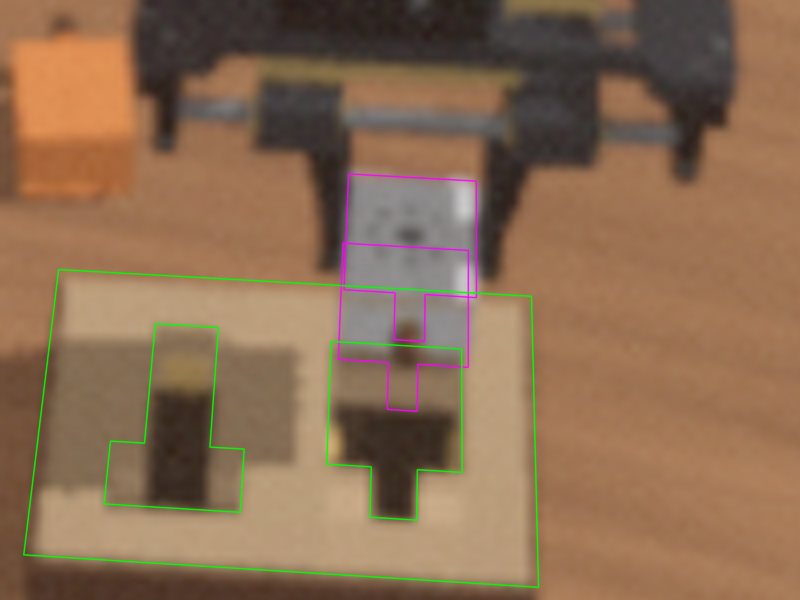

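Call:
play_rows --series '[{"tx": 0.0026, "ty": 0.0009, "tz": -0.01, "turn": 0.004}, {"tx": 0, "ty": 0, "tz": -0.02, "turn": 0}, {"tx": 0, "ty": 0, "tz": -0.015, "turn": 0}, {"tx": 0, "ty": 0, "tz": -0.0075, "turn": 0}, {"tx": 0, "ty": 0, "tz": 0, "turn": 0}, {"tx": 0, "ty": 0, "tz": 0, "turn": 0}]'

```text
time_s: 5.85
position: [0.5339, 0.1492, 0.1382]
tcp_rot: [[-0.229, 0.973, -0.0], [0.973, 0.229, -0.0], [-0.0, -0.0, -1.0]]
force: [0.3, -0.1, -2.0]
opening: 0.503
```

```bash
python3 st.py; python3 inh.py b 0.0929 0.001 pics/ih2.png
```

```text
5.85 [0.5339 0.1492 0.1382] jaw 103.23 tilt [-0.0001 -0.    ] F [ 0.27 -0.12 -2.02] M [ 0.111 -0.171 -0.029] op 0.503
pred [0.5329 0.1489 0.2309] z 0.0453
```

View pics/ih2.png

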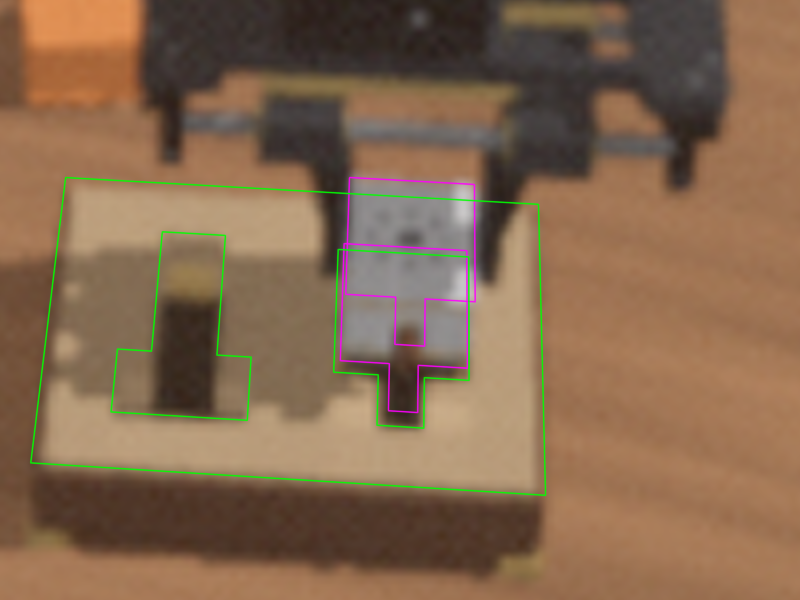

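Call:
play_rows --series '[{"tx": -0.0008, "ty": -0.0007, "tz": -0.0025, "turn": 0}, {"tx": 0, "ty": 0, "tz": -0.0025, "turn": 0}, {"tx": 0, "ty": 0, "tz": -0.0025, "turn": 0}, {"tx": 0, "ty": 0, "tz": -0.0025, "turn": 0}, {"tx": 0, "ty": 0, "tz": -0.0025, "turn": 0}]'

```text
time_s: 6.4
position: [0.5331, 0.1488, 0.1281]
tcp_rot: [[-0.229, 0.973, 0.0], [0.973, 0.229, -0.0], [-0.0, 0.0, -1.0]]
force: [0.4, 0.2, -2.9]
opening: 0.499
```

Call:
play_rows --series '[{"tx": 0, "ty": 0, "tz": -0.0025, "turn": 0}, {"tx": 0, "ty": 0, "tz": -0.0025, "turn": 0}, {"tx": 0, "ty": 0, "tz": -0.0025, "turn": 0}, {"tx": 0, "ty": 0, "tz": -0.0025, "turn": 0}, {"tx": 0, "ty": 0, "tz": -0.0025, "turn": 0}]'

```text
time_s: 6.9
position: [0.5331, 0.1487, 0.1181]
tcp_rot: [[-0.229, 0.973, 0.0], [0.973, 0.229, -0.0], [-0.0, 0.0, -1.0]]
force: [-0.0, -0.5, -1.8]
opening: 0.501
```

Call:
play_rows --series '[{"tx": 0, "ty": 0, "tz": -0.0025, "turn": 0}, {"tx": 0, "ty": 0, "tz": -0.0025, "turn": 0}, {"tx": 0, "ty": 0, "tz": 0, "turn": 0}]'

```text
time_s: 7.2
position: [0.533, 0.1487, 0.114]
tcp_rot: [[-0.229, 0.973, -0.0], [0.973, 0.229, -0.0], [0.0, -0.0, -1.0]]
force: [0.1, 0.1, -2.7]
opening: 0.499
```

Call:
play_rows --series '[{"tx": 0, "ty": 0, "tz": -0.0012, "turn": 0}, {"tx": 0, "ty": 0, "tz": 0, "turn": 0}]'

```text
time_s: 7.4
position: [0.5331, 0.1489, 0.1134]
tcp_rot: [[-0.229, 0.973, 0.0], [0.973, 0.229, 0.0], [0.0, 0.0, -1.0]]
force: [-0.3, 1.1, -1.7]
opening: 0.501
```

Call:
play_rows --gripper 0.72 --series '[{"tx": 0, "ty": 0, "tz": 0, "turn": 0}, {"tx": 0, "ty": 0, "tz": 0, "turn": 0}, {"tx": 0, "ty": 0, "tz": 0, "turn": 0}, {"tx": 0, "ty": 0, "tz": 0, "turn": 0}, {"tx": 0, "ty": 0, "tz": 0.01, "turn": 0}, {"tx": 0, "ty": 0, "tz": 0.03, "turn": 0}, {"tx": 0, "ty": 0, "tz": 0.02, "turn": 0}]'

```text
time_s: 8.1
position: [0.5334, 0.1487, 0.1626]
tcp_rot: [[-0.229, 0.973, 0.001], [0.973, 0.229, 0.0], [-0.0, 0.001, -1.0]]
force: [-0.2, 0.8, -1.4]
opening: 0.715
```

Call:
play_rows --gripper 0 --series '[{"tx": 0, "ty": 0, "tz": 0, "turn": 0}, {"tx": 0, "ty": 0, "tz": 0, "turn": 0}, {"tx": 0, "ty": 0, "tz": 0, "turn": 0}, {"tx": 0, "ty": 0, "tz": 0, "turn": 0}, {"tx": 0, "ty": 0, "tz": 0, "turn": 0}, {"tx": 0, "ty": 0, "tz": 0, "turn": 0}, {"tx": 0, "ty": 0, "tz": 0, "turn": 0}, {"tx": 0, "ty": 0, "tz": 0, "turn": 0}]'

```text
time_s: 8.9
position: [0.5331, 0.1487, 0.1612]
tcp_rot: [[-0.229, 0.973, -0.0], [0.973, 0.229, -0.0], [0.0, -0.0, -1.0]]
force: [0.3, 0.5, 0.4]
opening: 0.078
```

```bash
python3 st.py; python3 inh.py b 0.141 0.001 pics/ih3.png
```

```text
8.9 [0.5331 0.1487 0.1612] jaw 103.25 tilt [-0.0002 -0.    ] F [0.3  0.5  0.42] M [ 0.064 -0.118  0.079] op 0.078
pred [0.5321 0.1485 0.2312] z 0.0202
```

View pics/ih3.png

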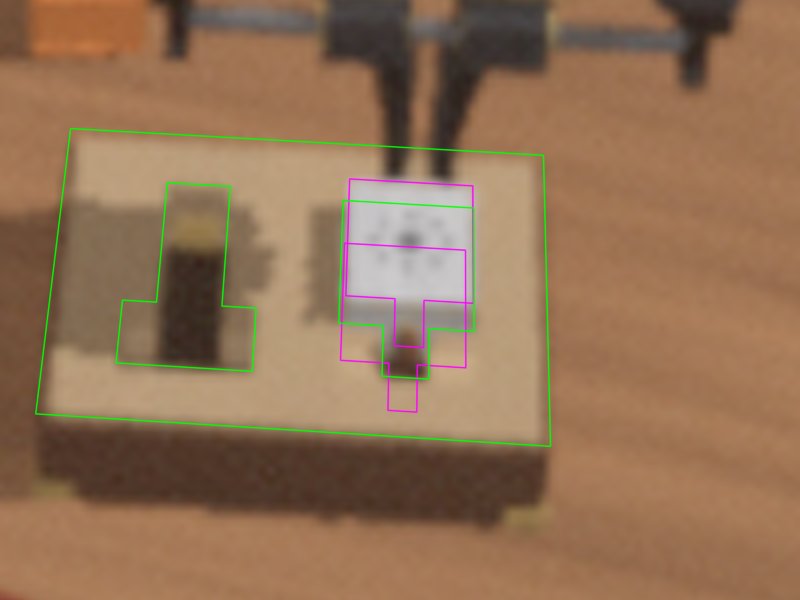

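Call:
play_rows --series '[{"tx": -0.001, "ty": 0, "tz": -0.02, "turn": 0}, {"tx": 0, "ty": 0, "tz": -0.02, "turn": 0}, {"tx": 0, "ty": 0, "tz": -0.0025, "turn": 0}, {"tx": 0, "ty": 0, "tz": 0, "turn": 0}, {"tx": 0, "ty": 0, "tz": 0, "turn": 0}]'

```text
time_s: 9.45
position: [0.5327, 0.1488, 0.1278]
tcp_rot: [[-0.229, 0.973, 0.001], [0.973, 0.229, 0.0], [-0.0, 0.001, -1.0]]
force: [0.7, 0.2, 0.3]
opening: 0.003
```

Call:
play_rows --series '[{"tx": 0, "ty": 0, "tz": -0.0025, "turn": 0}, {"tx": 0, "ty": 0, "tz": -0.0025, "turn": 0}]'

```text
time_s: 9.65
position: [0.5327, 0.1488, 0.1238]
tcp_rot: [[-0.229, 0.973, 0.001], [0.973, 0.229, 0.0], [-0.0, 0.001, -1.0]]
force: [-0.3, 0.5, 0.1]
opening: 0.002
```

Tips at z = 0.054. Contact is expected at about 0.052.

Call:
play_rows --series '[{"tx": 0, "ty": 0, "tz": -0.0025, "turn": 0}]'

```text
time_s: 9.75
position: [0.5325, 0.1488, 0.1216]
tcp_rot: [[-0.229, 0.973, 0.001], [0.973, 0.229, 0.0], [0.0, 0.001, -1.0]]
force: [-0.5, 2.5, 8.2]
opening: 0.005
```

Call:
play_rows --series '[{"tx": 0, "ty": 0, "tz": -0.0013, "turn": 0}]'

```text
time_s: 9.85
position: [0.5327, 0.1489, 0.1212]
tcp_rot: [[-0.229, 0.973, 0.001], [0.973, 0.229, 0.0], [0.0, 0.001, -1.0]]
force: [-1.1, -0.1, 13.0]
opening: 0.007
```

Call:
play_rows --series '[{"tx": 0, "ty": 0, "tz": -0.0013, "turn": 0}]'

```text
time_s: 9.95
position: [0.5328, 0.1489, 0.1207]
tcp_rot: [[-0.229, 0.973, 0.002], [0.973, 0.229, 0.0], [-0.0, 0.002, -1.0]]
force: [-2.3, -0.2, 13.2]
opening: 0.006
```

Call:
play_rows --series '[{"tx": 0, "ty": 0, "tz": -0.0013, "turn": 0}]'

```text
time_s: 10.05
position: [0.5329, 0.1489, 0.12]
tcp_rot: [[-0.229, 0.973, 0.002], [0.973, 0.229, 0.0], [-0.0, 0.002, -1.0]]
force: [-2.1, 0.3, 14.3]
opening: 0.004
```

Call:
play_rows --series '[{"tx": 0, "ty": 0, "tz": -0.0013, "turn": 0}]'

```text
time_s: 10.15
position: [0.5331, 0.1488, 0.1191]
tcp_rot: [[-0.229, 0.973, 0.003], [0.973, 0.229, 0.0], [-0.0, 0.003, -1.0]]
force: [-2.0, -0.1, 14.9]
opening: 0.008
```

Call:
play_rows --series '[{"tx": 0, "ty": 0, "tz": -0.0013, "turn": 0}]'

```text
time_s: 10.25
position: [0.5332, 0.1489, 0.1182]
tcp_rot: [[-0.229, 0.973, 0.003], [0.973, 0.229, 0.0], [-0.0, 0.003, -1.0]]
force: [-2.3, -0.1, 13.2]
opening: 0.006
```

Call:
play_rows --series '[{"tx": 0, "ty": 0, "tz": -0.0013, "turn": 0}, {"tx": 0, "ty": 0, "tz": -0.0013, "turn": 0}, {"tx": 0, "ty": 0, "tz": -0.0013, "turn": 0}]'

```text
time_s: 10.55
position: [0.5334, 0.1489, 0.1148]
tcp_rot: [[-0.229, 0.973, 0.004], [0.973, 0.229, 0.0], [-0.001, 0.004, -1.0]]
force: [-0.5, 1.0, 9.8]
opening: 0.005
```

Call:
play_rows --series '[{"tx": 0, "ty": 0, "tz": -0.0013, "turn": 0}]'

```text
time_s: 10.65
position: [0.5335, 0.1489, 0.1136]
tcp_rot: [[-0.229, 0.973, 0.004], [0.973, 0.229, 0.0], [-0.0, 0.004, -1.0]]
force: [-0.4, 0.9, 8.4]
opening: 0.008
```

Call:
play_rows --series '[{"tx": 0, "ty": 0, "tz": -0.0013, "turn": 0}]'

```text
time_s: 10.75
position: [0.5335, 0.1489, 0.1124]
tcp_rot: [[-0.229, 0.973, 0.003], [0.973, 0.229, 0.0], [-0.0, 0.003, -1.0]]
force: [-0.1, 0.7, 8.5]
opening: 0.008
```

Call:
play_rows --series '[{"tx": 0, "ty": 0, "tz": -0.0013, "turn": 0}]'

```text
time_s: 10.85
position: [0.5335, 0.149, 0.112]
tcp_rot: [[-0.229, 0.973, 0.004], [0.973, 0.229, 0.0], [-0.0, 0.004, -1.0]]
force: [-3.1, -0.7, 21.4]
opening: 0.009
```

Call:
play_rows --series '[{"tx": 0, "ty": 0, "tz": -0.0006, "turn": 0}]'

```text
time_s: 10.95
position: [0.5335, 0.149, 0.112]
tcp_rot: [[-0.229, 0.973, 0.004], [0.973, 0.229, 0.0], [-0.0, 0.004, -1.0]]
force: [-2.9, 1.2, 20.6]
opening: 0.004
```

Call:
play_rows --series '[{"tx": 0, "ty": 0, "tz": 0.02, "turn": 0}, {"tx": 0, "ty": 0, "tz": 0.04, "turn": 0}, {"tx": 0, "ty": 0, "tz": 0.04, "turn": 0}]'

```text
time_s: 11.25
position: [0.5318, 0.1487, 0.1898]
tcp_rot: [[-0.229, 0.973, -0.002], [0.973, 0.229, -0.0], [0.0, -0.002, -1.0]]
force: [-0.1, -0.4, 0.8]
opening: 0.002
```

Call:
play_rows --gripper 0.5 --series '[{"tx": 0.0104, "ty": -0.0463, "tz": 0, "turn": -0.1186}, {"tx": 0.0104, "ty": -0.0463, "tz": 0, "turn": -0.1186}, {"tx": 0.0104, "ty": -0.0463, "tz": 0, "turn": -0.1186}, {"tx": 0.0104, "ty": -0.0463, "tz": 0, "turn": -0.1186}, {"tx": 0.0104, "ty": -0.0463, "tz": 0, "turn": -0.1186}, {"tx": 0.0104, "ty": -0.0463, "tz": 0, "turn": -0.1186}, {"tx": 0.0104, "ty": -0.0463, "tz": 0, "turn": -0.1186}, {"tx": 0.0104, "ty": -0.0463, "tz": 0, "turn": -0.1186}, {"tx": 0.0104, "ty": -0.0463, "tz": 0, "turn": -0.1186}, {"tx": 0.0104, "ty": -0.0463, "tz": 0, "turn": -0.1186}]'

```text
time_s: 12.25
position: [0.6155, -0.2232, 0.1892]
tcp_rot: [[0.85, 0.527, -0.0], [0.527, -0.85, 0.0], [-0.0, -0.0, -1.0]]
force: [0.8, 0.1, -0.3]
opening: 0.499
```

```bash
python3 st.py; python3 - <<'E'
from rig import vision
from h import *
from ov import ring,Bp,Tp,bc
ims=[]
c,s=np.cos(.2295),np.sin(.2295)
B=(.5515-.011*c-.038*s,.1138-.011*s+.038*c,.2295)
for n,(a,b) in (("top",(195,180)),("scene",(285,185))):
    p=vision.capture(n);k=6
    im=cv2.resize(p["pixels"],None,fx=k,fy=k,interpolation=cv2.INTER_CUBIC)
    for r,q,z in ((ring(Bp,32),B,.010),(ring(bc,40),(.5515,.1138,.2295),0)):
        cv2.polylines(im,[np.round(((proj(p,place(r,*q,z=z))+.5)*k-.5)*16).astype(np.int32)],True,(255,0,255) if z else (0,255,0),1,cv2.LINE_AA,4)
    ims.append(im[b*k:b*k+400,a*k:a*k+400])
cv2.imwrite("pics/seat1.png",cv2.hconcat(ims))
E
```

```text
12.25 [ 0.6155 -0.2232  0.1892] jaw 31.78 tilt [-0.0003  0.0003] F [ 0.84  0.06 -0.34] M [ 0.061 -0.168  0.03 ] op 0.499
```

View pics/seat1.png

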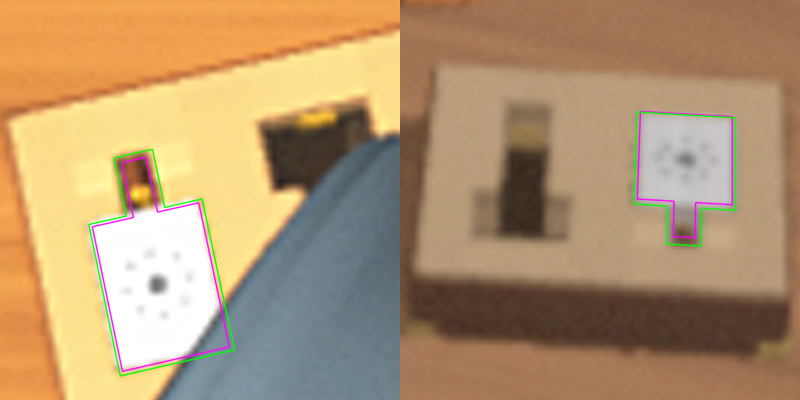

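The music box is home in both views. Now the punch.

Call:
play_rows --series '[{"tx": 0.0018, "ty": 0.0028, "tz": -0.02, "turn": 0.005}, {"tx": 0, "ty": 0, "tz": -0.03, "turn": 0}, {"tx": 0, "ty": 0, "tz": -0.03, "turn": 0}, {"tx": 0, "ty": 0, "tz": -0.025, "turn": 0}, {"tx": 0, "ty": 0, "tz": -0.01, "turn": 0}, {"tx": 0, "ty": 0, "tz": -0.007, "turn": 0}, {"tx": 0, "ty": 0, "tz": 0, "turn": 0}]'

```text
time_s: 13.05
position: [0.6167, -0.2185, 0.0911]
tcp_rot: [[0.844, 0.537, -0.001], [0.537, -0.844, 0.001], [-0.001, -0.001, -1.0]]
force: [-0.1, 0.1, -0.6]
opening: 0.506
```

Call:
play_rows --gripper 0.05 --series '[{"tx": 0, "ty": 0, "tz": 0, "turn": 0}, {"tx": 0, "ty": 0, "tz": 0, "turn": 0}, {"tx": 0, "ty": 0, "tz": 0, "turn": 0}, {"tx": 0, "ty": 0, "tz": 0, "turn": 0}, {"tx": 0, "ty": 0, "tz": 0, "turn": 0}, {"tx": 0, "ty": 0, "tz": 0, "turn": 0}]'

```text
time_s: 13.65
position: [0.617, -0.2198, 0.0925]
tcp_rot: [[0.844, 0.536, 0.0], [0.536, -0.844, -0.001], [0.0, 0.001, -1.0]]
force: [-1.5, -0.3, 4.1]
opening: 0.225
```

```bash
python3 st.py
```

```text
13.65 [ 0.617  -0.2198  0.0925] jaw 32.4 tilt [ 0.0005 -0.0007] F [-1.54 -0.3   4.06] M [-0.024  0.165  0.002] op 0.225
```

Call:
play_rows --series '[{"tx": 0, "ty": 0, "tz": 0.02, "turn": 0}, {"tx": 0, "ty": 0, "tz": 0.04, "turn": 0}, {"tx": 0, "ty": 0, "tz": 0.04, "turn": 0}, {"tx": -0.0075, "ty": 0.0413, "tz": 0.01, "turn": 0.131}, {"tx": -0.0075, "ty": 0.0413, "tz": 0, "turn": 0.131}, {"tx": -0.0075, "ty": 0.0413, "tz": 0, "turn": 0.131}, {"tx": -0.0075, "ty": 0.0413, "tz": 0, "turn": 0.131}, {"tx": -0.0075, "ty": 0.0413, "tz": 0, "turn": 0.131}]'

```text
time_s: 14.45
position: [0.5864, -0.0528, 0.1803]
tcp_rot: [[0.309, 0.951, 0.0], [0.951, -0.309, 0.0], [0.0, -0.0, -1.0]]
force: [0.4, 0.5, -3.0]
opening: 0.222
```

Call:
play_rows --series '[{"tx": -0.0075, "ty": 0.0413, "tz": 0, "turn": 0.131}, {"tx": -0.0075, "ty": 0.0413, "tz": 0, "turn": 0.131}, {"tx": -0.0075, "ty": 0.0413, "tz": 0, "turn": 0.131}, {"tx": -0.0075, "ty": 0.0413, "tz": 0, "turn": 0.131}, {"tx": 0, "ty": 0, "tz": 0, "turn": 0}, {"tx": 0, "ty": 0, "tz": 0, "turn": 0}]'

```text
time_s: 15.05
position: [0.5627, 0.0787, 0.1801]
tcp_rot: [[-0.228, 0.974, 0.0], [0.974, 0.228, -0.0], [-0.0, 0.0, -1.0]]
force: [0.1, -0.7, -2.2]
opening: 0.225
```

```bash
python3 st.py; python3 inh.py p 0.0925 0.003 pics/ih4.png
```

```text
15.05 [0.5627 0.0787 0.1801] jaw 103.18 tilt [ 0.0003 -0.0002] F [ 0.14 -0.7  -2.24] M [ 0.098 -0.154  0.024] op 0.225
pred [0.5598 0.0781 0.23  ] z 0.0876
```

View pics/ih4.png

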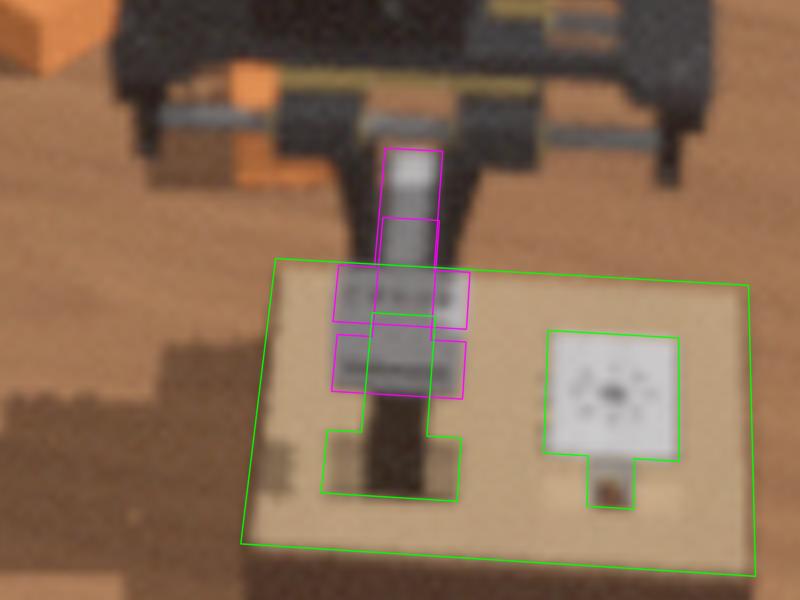

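Call:
play_rows --series '[{"tx": 0.0004, "ty": -0.0016, "tz": -0.01, "turn": 0}, {"tx": 0, "ty": 0, "tz": -0.02, "turn": 0}, {"tx": 0, "ty": 0, "tz": -0.015, "turn": 0}, {"tx": 0, "ty": 0, "tz": -0.0075, "turn": 0}, {"tx": 0, "ty": 0, "tz": 0, "turn": 0}, {"tx": 0, "ty": 0, "tz": 0, "turn": 0}]'

```text
time_s: 15.7
position: [0.5635, 0.0763, 0.1377]
tcp_rot: [[-0.227, 0.974, -0.0], [0.974, 0.227, -0.0], [-0.0, -0.0, -1.0]]
force: [0.1, 0.4, -2.1]
opening: 0.226
```

```bash
python3 st.py; python3 inh.py p 0.0925 0.003 pics/ih5.png;python3 - <<'E'
from rig import vision; import cv2
p=vision.capture("scene")["pixels"]
cv2.imwrite("pics/raw5.png",cv2.resize(p[150:260,270:370],None,fx=6,fy=5.4,interpolation=cv2.INTER_CUBIC))
E
```

```text
15.7 [0.5635 0.0763 0.1377] jaw 103.09 tilt [-0.0001 -0.    ] F [ 0.11  0.43 -2.12] M [ 0.135 -0.125  0.078] op 0.226
pred [0.5605 0.0757 0.2285] z 0.0452
```

View pics/ih5.png

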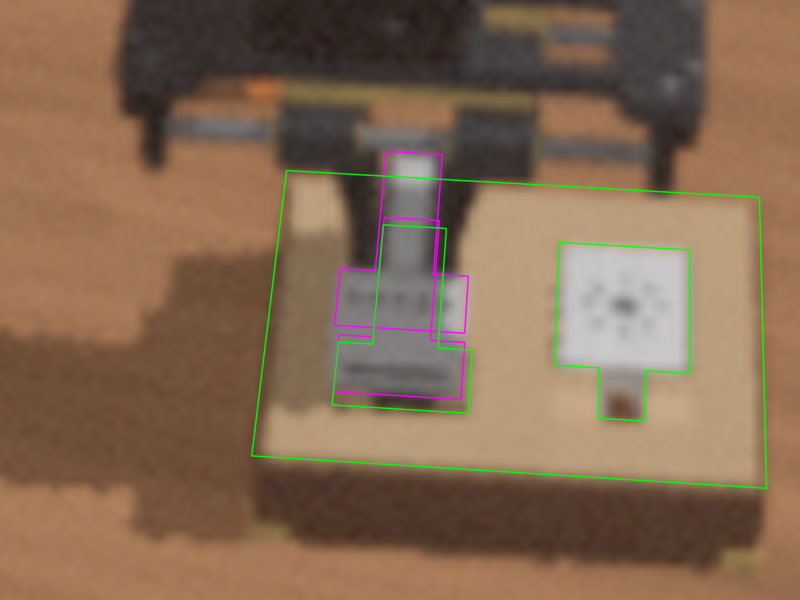

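View pics/raw5.png

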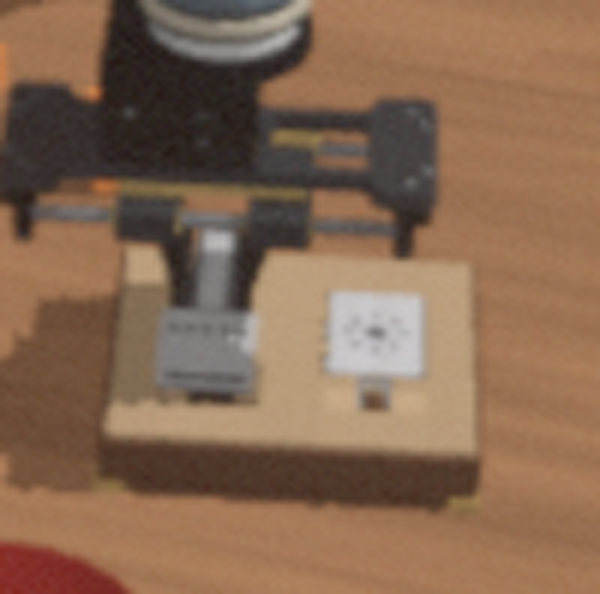

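Call:
play_rows --series '[{"tx": -0.0004, "ty": 0.0014, "tz": 0, "turn": 0.001}, {"tx": 0, "ty": 0, "tz": -0.0025, "turn": 0}, {"tx": 0, "ty": 0, "tz": 0, "turn": 0}]'

```text
time_s: 16.1
position: [0.5629, 0.0779, 0.1358]
tcp_rot: [[-0.228, 0.974, 0.0], [0.974, 0.228, -0.0], [-0.0, 0.0, -1.0]]
force: [0.4, -0.3, -2.2]
opening: 0.224
```

Call:
play_rows --series '[{"tx": 0, "ty": 0, "tz": -0.0025, "turn": 0}, {"tx": 0, "ty": 0, "tz": -0.0025, "turn": 0}]'

```text
time_s: 16.3
position: [0.563, 0.0778, 0.1317]
tcp_rot: [[-0.228, 0.974, 0.0], [0.974, 0.228, -0.0], [-0.0, 0.0, -1.0]]
force: [-0.1, -0.6, -2.5]
opening: 0.226
```

Call:
play_rows --series '[{"tx": 0, "ty": 0, "tz": -0.0025, "turn": 0}, {"tx": 0, "ty": 0, "tz": -0.0013, "turn": 0}]'

```text
time_s: 16.5
position: [0.5628, 0.0778, 0.1284]
tcp_rot: [[-0.228, 0.974, -0.0], [0.974, 0.228, 0.0], [0.0, -0.0, -1.0]]
force: [0.5, -0.1, -2.3]
opening: 0.223
```

Call:
play_rows --series '[{"tx": 0, "ty": 0, "tz": -0.0025, "turn": 0}, {"tx": 0, "ty": 0, "tz": -0.0025, "turn": 0}, {"tx": 0, "ty": 0, "tz": -0.0025, "turn": 0}]'

```text
time_s: 16.8
position: [0.563, 0.0777, 0.1225]
tcp_rot: [[-0.228, 0.974, 0.0], [0.974, 0.228, -0.0], [-0.0, 0.0, -1.0]]
force: [-0.2, 0.4, -2.2]
opening: 0.228
```

Call:
play_rows --series '[{"tx": 0, "ty": 0, "tz": -0.0025, "turn": 0}, {"tx": 0, "ty": 0, "tz": -0.0025, "turn": 0}, {"tx": 0, "ty": 0, "tz": -0.0025, "turn": 0}]'

```text
time_s: 17.1
position: [0.5629, 0.0777, 0.1165]
tcp_rot: [[-0.228, 0.974, -0.0], [0.974, 0.228, -0.0], [0.0, -0.0, -1.0]]
force: [0.4, 0.6, -1.8]
opening: 0.229
```

Call:
play_rows --series '[{"tx": 0, "ty": 0, "tz": -0.0025, "turn": 0}, {"tx": 0, "ty": 0, "tz": -0.001, "turn": 0}, {"tx": 0, "ty": 0, "tz": 0, "turn": 0}]'

```text
time_s: 17.4
position: [0.5632, 0.0778, 0.1139]
tcp_rot: [[-0.228, 0.974, 0.001], [0.974, 0.228, 0.0], [-0.0, 0.001, -1.0]]
force: [0.0, 1.3, -1.7]
opening: 0.226
```

Tips are at 0.044 and the underside at about 0.0214. I'll release, lift, close, and turn the jaws 90° less so they lie along the bar, then check.

Call:
play_rows --gripper 0.45 --series '[{"tx": 0, "ty": 0, "tz": 0, "turn": 0}, {"tx": 0, "ty": 0, "tz": 0, "turn": 0}, {"tx": 0, "ty": 0, "tz": 0, "turn": 0}, {"tx": 0, "ty": 0, "tz": 0, "turn": 0}, {"tx": 0, "ty": 0, "tz": 0.01, "turn": 0}, {"tx": 0, "ty": 0, "tz": 0.03, "turn": 0}, {"tx": 0, "ty": 0, "tz": 0.02, "turn": 0}]'

```text
time_s: 18.1
position: [0.5632, 0.0778, 0.1633]
tcp_rot: [[-0.228, 0.974, 0.001], [0.974, 0.228, -0.0], [-0.0, 0.001, -1.0]]
force: [-0.1, -0.6, 1.4]
opening: 0.447
```

Call:
play_rows --gripper 0 --series '[{"tx": 0, "ty": 0, "tz": 0.01, "turn": -0.14}, {"tx": 0, "ty": 0, "tz": 0, "turn": -0.14}, {"tx": 0, "ty": 0, "tz": 0, "turn": -0.14}, {"tx": 0, "ty": 0, "tz": 0, "turn": -0.14}, {"tx": 0, "ty": 0, "tz": 0, "turn": -0.14}, {"tx": 0, "ty": 0, "tz": 0, "turn": -0.14}, {"tx": 0, "ty": 0, "tz": 0, "turn": -0.14}, {"tx": 0, "ty": 0, "tz": 0, "turn": -0.14}, {"tx": 0, "ty": 0, "tz": 0, "turn": -0.14}, {"tx": 0, "ty": 0, "tz": 0, "turn": -0.14}]'

```text
time_s: 19.1
position: [0.563, 0.0778, 0.1706]
tcp_rot: [[0.946, 0.323, 0.001], [0.323, -0.946, -0.0], [0.001, 0.0, -1.0]]
force: [0.0, -0.2, 0.1]
opening: 0.005
```

Call:
play_rows --series '[{"tx": 0, "ty": 0, "tz": 0, "turn": -0.1}, {"tx": 0, "ty": 0, "tz": 0, "turn": 0}]'

```text
time_s: 19.3
position: [0.563, 0.0778, 0.1705]
tcp_rot: [[0.974, 0.228, 0.001], [0.228, -0.974, -0.0], [0.001, 0.0, -1.0]]
force: [0.0, 0.0, -0.6]
opening: 0.005
```

```bash
python3 st.py; cat > seat.py <<'E'
import sys
from rig import vision
from h import *
from ov import ring,Bp,Tp,bc,pc
ims=[]
z=float(sys.argv[1])
c,s=np.cos(.2295),np.sin(.2295)
B=(.5515-.011*c-.038*s,.1138-.011*s+.038*c,.2295); Q=(.5515+.038*s,.1138-.038*c,.2295)
for n,(a,b) in (("top",(200,175)),("scene",(285,180))):
    p=vision.capture(n);k=6
    im=cv2.resize(p["pixels"],None,fx=k,fy=k,interpolation=cv2.INTER_CUBIC)
    for r,q,zz in ((ring(Bp,32),B,.010),(ring(Tp(),32),Q,z),(ring(pc,40),(.5515,.1138,.2295),0)):
        cv2.polylines(im,[np.round(((proj(p,place(r,*q,z=zz))+.5)*k-.5)*16).astype(np.int32)],True,(255,0,255) if zz else (0,255,0),1,cv2.LINE_AA,4)
    ims.append(im[b*k:b*k+500,a*k:a*k+400])
cv2.imwrite(sys.argv[2],cv2.hconcat(ims))
E
python3 seat.py .020 pics/seat2.png
```

```text
19.3 [0.563  0.0778 0.1705] jaw 13.2 tilt [ 0.0006 -0.0001] F [ 0.02  0.04 -0.65] M [ 0.002 -0.109  0.048] op 0.005
```

View pics/seat2.png

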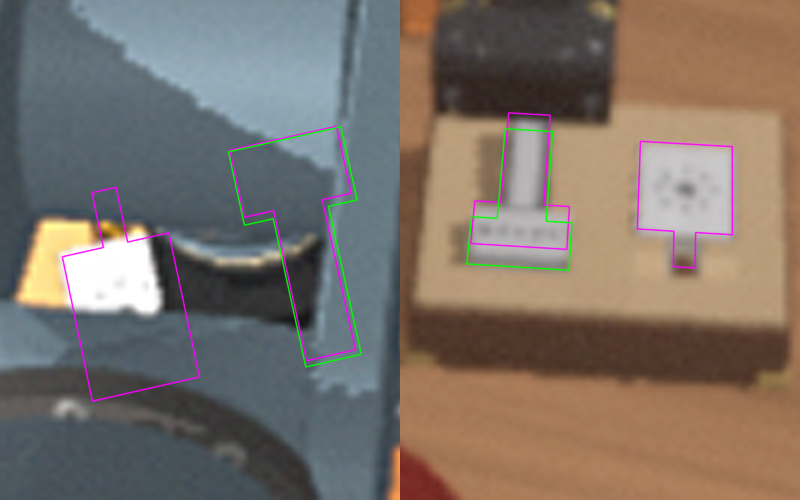

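The punch is upright on the tongues (head at scene crop 520,235), matching the predicted z of 20 mm. Pressing at its middle now.

Call:
play_rows --series '[{"tx": -0.0036, "ty": -0.0012, "tz": -0.02, "turn": 0}, {"tx": 0, "ty": 0, "tz": -0.02, "turn": 0}, {"tx": 0, "ty": 0, "tz": -0.0135, "turn": 0}, {"tx": 0, "ty": 0, "tz": -0.0025, "turn": 0}, {"tx": 0, "ty": 0, "tz": -0.0025, "turn": 0}, {"tx": 0, "ty": 0, "tz": 0, "turn": 0}]'

```text
time_s: 20.0
position: [0.5604, 0.0768, 0.1234]
tcp_rot: [[0.974, 0.228, 0.001], [0.228, -0.974, -0.0], [0.001, 0.0, -1.0]]
force: [0.8, 0.2, -0.4]
opening: 0.005
```

Call:
play_rows --series '[{"tx": 0, "ty": 0, "tz": -0.0025, "turn": 0}]'

```text
time_s: 20.1
position: [0.5606, 0.0768, 0.1218]
tcp_rot: [[0.974, 0.228, 0.002], [0.228, -0.974, -0.0], [0.002, 0.001, -1.0]]
force: [0.1, -0.3, 0.1]
opening: 0.002
```

Call:
play_rows --series '[{"tx": 0, "ty": 0, "tz": -0.0013, "turn": 0}]'

```text
time_s: 20.2
position: [0.5607, 0.0768, 0.1209]
tcp_rot: [[0.974, 0.228, 0.002], [0.228, -0.974, -0.0], [0.002, 0.001, -1.0]]
force: [-1.2, 0.4, 8.8]
opening: 0.009
```

Call:
play_rows --series '[{"tx": 0, "ty": 0, "tz": -0.0013, "turn": 0}]'

```text
time_s: 20.3
position: [0.561, 0.0768, 0.1206]
tcp_rot: [[0.974, 0.228, 0.003], [0.228, -0.974, -0.0], [0.002, 0.001, -1.0]]
force: [-0.4, -0.2, 11.3]
opening: 0.005
```

Call:
play_rows --series '[{"tx": 0, "ty": 0, "tz": -0.0013, "turn": 0}]'

```text
time_s: 20.4
position: [0.5612, 0.0768, 0.1198]
tcp_rot: [[0.974, 0.228, 0.003], [0.228, -0.974, -0.0], [0.003, 0.001, -1.0]]
force: [-0.3, 0.4, 8.2]
opening: 0.007
```

Call:
play_rows --series '[{"tx": 0, "ty": 0, "tz": -0.0013, "turn": 0}]'

```text
time_s: 20.5
position: [0.5617, 0.0769, 0.1187]
tcp_rot: [[0.974, 0.228, 0.005], [0.228, -0.974, 0.0], [0.005, 0.001, -1.0]]
force: [0.4, 1.5, 7.7]
opening: 0.007
```

Call:
play_rows --series '[{"tx": 0, "ty": 0, "tz": -0.0013, "turn": 0}]'

```text
time_s: 20.6
position: [0.5619, 0.0769, 0.1181]
tcp_rot: [[0.974, 0.228, 0.005], [0.228, -0.974, 0.0], [0.005, 0.001, -1.0]]
force: [-1.0, 0.5, 15.9]
opening: 0.003
```

Call:
play_rows --series '[{"tx": 0, "ty": 0, "tz": -0.0013, "turn": 0}]'

```text
time_s: 20.7
position: [0.5618, 0.0769, 0.1177]
tcp_rot: [[0.974, 0.228, 0.005], [0.228, -0.974, -0.0], [0.005, 0.001, -1.0]]
force: [-1.9, 1.3, 19.2]
opening: 0.004
```

```bash
python3 st.py; python3 - <<'E'
from rig import vision; import cv2
p=vision.capture("scene")["pixels"]
cv2.imwrite("pics/raw6.png",cv2.resize(p[165:255,275:375],None,fx=8,fy=6.6,interpolation=cv2.INTER_CUBIC))
E
```

```text
20.7 [0.5618 0.0769 0.1177] jaw 13.19 tilt [ 0.005  -0.0001] F [-1.85  1.25 19.16] M [ 0.129  0.413 -0.007] op 0.004
```

View pics/raw6.png

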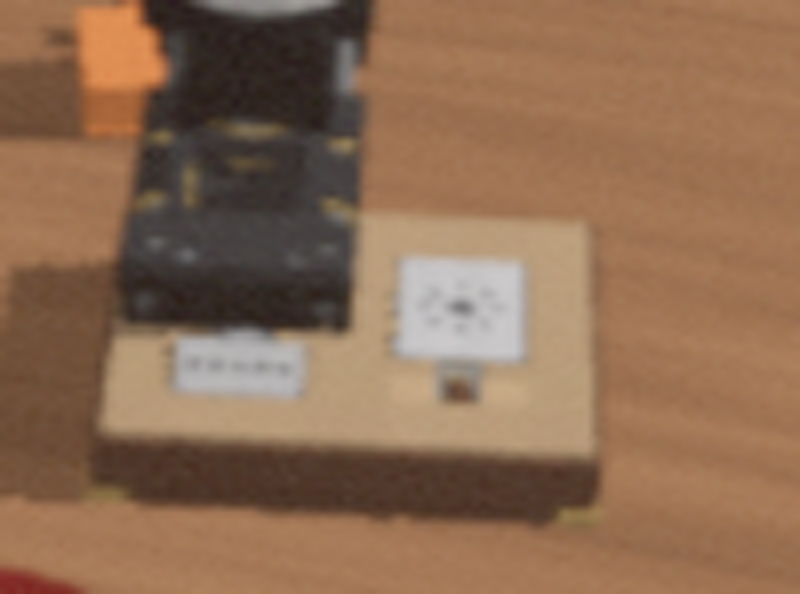

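The punch has tilted: the head end is down (its front wall no longer shows) and the bar end is still high. I'll press the bar end next, staying centred on the bar.

Call:
play_rows --series '[{"tx": 0, "ty": 0, "tz": 0.02, "turn": 0}, {"tx": -0.018, "ty": -0.0043, "tz": 0, "turn": 0}, {"tx": -0.018, "ty": -0.0043, "tz": 0, "turn": 0}, {"tx": 0, "ty": 0, "tz": 0, "turn": 0}, {"tx": 0, "ty": 0, "tz": 0, "turn": 0}]'

```text
time_s: 21.25
position: [0.5318, 0.0699, 0.1312]
tcp_rot: [[0.974, 0.228, 0.001], [0.228, -0.974, -0.0], [0.001, 0.0, -1.0]]
force: [-0.4, 0.5, -0.6]
opening: 0.008
```

```bash
python3 st.py;python3 seat.py .010 pics/seat3.png
```

```text
21.25 [0.5318 0.0699 0.1312] jaw 13.17 tilt [ 0.0013 -0.    ] F [-0.44  0.54 -0.6 ] M [ 0.025 -0.165  0.005] op 0.008
```

View pics/seat3.png

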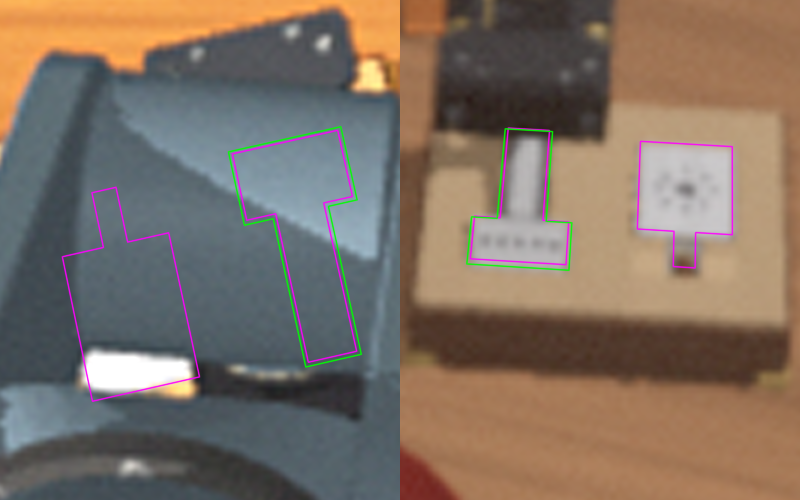

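Call:
play_rows --series '[{"tx": 0, "ty": 0, "tz": -0.0025, "turn": 0}, {"tx": 0, "ty": 0, "tz": -0.0025, "turn": 0}, {"tx": 0, "ty": 0, "tz": -0.0025, "turn": 0}]'

```text
time_s: 21.65
position: [0.5315, 0.07, 0.1246]
tcp_rot: [[0.974, 0.228, 0.0], [0.228, -0.974, 0.0], [0.0, -0.0, -1.0]]
force: [0.6, -0.7, -0.6]
opening: 0.005
```

Call:
play_rows --series '[{"tx": 0, "ty": 0, "tz": -0.0013, "turn": 0}]'

```text
time_s: 21.75
position: [0.5312, 0.07, 0.1234]
tcp_rot: [[0.974, 0.228, -0.001], [0.228, -0.974, 0.0], [-0.001, -0.0, -1.0]]
force: [-0.0, 0.2, 0.2]
opening: 0.006
```

Call:
play_rows --series '[{"tx": 0, "ty": 0, "tz": -0.0013, "turn": 0}]'

```text
time_s: 21.85
position: [0.5312, 0.0699, 0.1226]
tcp_rot: [[0.974, 0.228, -0.0], [0.228, -0.974, 0.0], [-0.0, -0.0, -1.0]]
force: [-0.7, 0.6, -0.2]
opening: 0.004
```

Call:
play_rows --series '[{"tx": 0, "ty": 0, "tz": -0.0013, "turn": 0}]'

```text
time_s: 21.95
position: [0.5312, 0.0699, 0.1218]
tcp_rot: [[0.974, 0.228, -0.0], [0.228, -0.974, 0.0], [-0.0, -0.0, -1.0]]
force: [-1.3, -0.2, 7.8]
opening: 0.0
```

Call:
play_rows --series '[{"tx": 0, "ty": 0, "tz": -0.0013, "turn": 0}]'

```text
time_s: 22.05
position: [0.5312, 0.07, 0.1215]
tcp_rot: [[0.974, 0.228, -0.0], [0.228, -0.974, -0.0], [-0.0, -0.0, -1.0]]
force: [-2.9, -0.5, 10.2]
opening: 0.005
```

Call:
play_rows --series '[{"tx": 0, "ty": 0, "tz": -0.0013, "turn": 0}]'

```text
time_s: 22.15
position: [0.5311, 0.0699, 0.1207]
tcp_rot: [[0.974, 0.228, -0.0], [0.228, -0.974, -0.0], [-0.0, 0.0, -1.0]]
force: [-2.8, -1.5, 10.0]
opening: 0.005
```

Call:
play_rows --series '[{"tx": 0, "ty": 0, "tz": -0.0013, "turn": 0}]'

```text
time_s: 22.25
position: [0.5309, 0.0698, 0.1197]
tcp_rot: [[0.974, 0.228, -0.0], [0.228, -0.974, -0.0], [-0.0, 0.0, -1.0]]
force: [-3.4, -0.7, 8.2]
opening: 0.004
```

Call:
play_rows --series '[{"tx": 0, "ty": 0, "tz": -0.0013, "turn": 0}]'

```text
time_s: 22.35
position: [0.5307, 0.0698, 0.1186]
tcp_rot: [[0.974, 0.229, -0.001], [0.229, -0.974, -0.0], [-0.001, 0.0, -1.0]]
force: [-3.2, -1.1, 9.0]
opening: 0.005
```

Call:
play_rows --series '[{"tx": 0, "ty": 0, "tz": -0.0013, "turn": 0}]'

```text
time_s: 22.45
position: [0.5304, 0.0698, 0.1176]
tcp_rot: [[0.974, 0.229, -0.002], [0.229, -0.974, -0.0], [-0.002, 0.0, -1.0]]
force: [-3.3, -1.5, 10.6]
opening: 0.007
```

Call:
play_rows --series '[{"tx": 0, "ty": 0, "tz": -0.0013, "turn": 0}, {"tx": 0, "ty": 0, "tz": -0.0013, "turn": 0}]'

```text
time_s: 22.65
position: [0.5298, 0.0697, 0.1154]
tcp_rot: [[0.973, 0.229, -0.003], [0.229, -0.973, -0.0], [-0.003, -0.0, -1.0]]
force: [-2.7, -0.5, 7.4]
opening: 0.01
```

Call:
play_rows --series '[{"tx": 0, "ty": 0, "tz": -0.0013, "turn": 0}]'

```text
time_s: 22.75
position: [0.5296, 0.0697, 0.1141]
tcp_rot: [[0.973, 0.229, -0.004], [0.229, -0.973, -0.0], [-0.004, -0.0, -1.0]]
force: [-4.6, -2.0, 7.6]
opening: 0.0
```

Call:
play_rows --series '[{"tx": 0, "ty": 0, "tz": -0.0013, "turn": 0}]'

```text
time_s: 22.85
position: [0.5294, 0.0697, 0.1129]
tcp_rot: [[0.973, 0.229, -0.004], [0.229, -0.973, -0.0], [-0.004, -0.0, -1.0]]
force: [-4.8, -2.5, 8.0]
opening: 0.003
```

Call:
play_rows --series '[{"tx": 0, "ty": 0, "tz": -0.0013, "turn": 0}]'

```text
time_s: 22.95
position: [0.5291, 0.0697, 0.112]
tcp_rot: [[0.973, 0.229, -0.005], [0.229, -0.973, -0.001], [-0.005, -0.001, -1.0]]
force: [-6.0, -1.6, 20.0]
opening: 0.008
```

Tail home. I'll press once more at the middle to check that it's level.

Call:
play_rows --series '[{"tx": 0, "ty": 0, "tz": 0.015, "turn": 0}, {"tx": 0.02, "ty": 0.005, "tz": 0, "turn": 0}, {"tx": 0.022, "ty": 0.0048, "tz": 0, "turn": 0}, {"tx": 0, "ty": 0, "tz": 0, "turn": 0}, {"tx": 0, "ty": 0, "tz": -0.005, "turn": 0}, {"tx": 0, "ty": 0, "tz": -0.0025, "turn": 0}, {"tx": 0, "ty": 0, "tz": -0.0025, "turn": 0}]'

```text
time_s: 23.65
position: [0.5636, 0.0777, 0.1149]
tcp_rot: [[0.974, 0.228, -0.002], [0.228, -0.974, 0.0], [-0.002, -0.001, -1.0]]
force: [0.4, 0.4, 0.0]
opening: 0.005
```

Call:
play_rows --series '[{"tx": 0, "ty": 0, "tz": -0.0025, "turn": 0}]'

```text
time_s: 23.75
position: [0.5641, 0.0777, 0.113]
tcp_rot: [[0.974, 0.228, -0.001], [0.228, -0.974, 0.0], [-0.001, -0.0, -1.0]]
force: [0.7, -0.3, -0.2]
opening: 0.003
```

Call:
play_rows --series '[{"tx": 0, "ty": 0, "tz": -0.0013, "turn": 0}]'

```text
time_s: 23.85
position: [0.5643, 0.0777, 0.1121]
tcp_rot: [[0.974, 0.228, -0.001], [0.228, -0.974, 0.0], [-0.001, -0.0, -1.0]]
force: [-3.3, 0.0, 8.2]
opening: 0.005
```

Call:
play_rows --series '[{"tx": 0, "ty": 0, "tz": -0.0013, "turn": 0}]'

```text
time_s: 23.95
position: [0.5643, 0.0777, 0.1121]
tcp_rot: [[0.974, 0.228, -0.001], [0.228, -0.974, -0.0], [-0.001, -0.0, -1.0]]
force: [-2.4, -0.7, 14.7]
opening: 0.008
```

Call:
play_rows --series '[{"tx": 0, "ty": 0, "tz": 0.02, "turn": 0}, {"tx": 0, "ty": 0, "tz": 0.05, "turn": 0}, {"tx": 0, "ty": 0, "tz": 0.05, "turn": 0}, {"tx": 0, "ty": -0.05, "tz": 0.02, "turn": 0}, {"tx": 0, "ty": -0.05, "tz": 0, "turn": 0}, {"tx": 0, "ty": -0.05, "tz": 0, "turn": 0}, {"tx": 0, "ty": -0.05, "tz": 0, "turn": 0}, {"tx": 0, "ty": -0.05, "tz": 0, "turn": 0}, {"tx": 0, "ty": -0.05, "tz": 0, "turn": 0}, {"tx": 0, "ty": -0.05, "tz": 0, "turn": 0}]'

```text
time_s: 24.95
position: [0.5644, -0.2038, 0.2232]
tcp_rot: [[0.974, 0.228, -0.0], [0.228, -0.974, 0.0], [-0.0, -0.0, -1.0]]
force: [0.3, -0.7, 0.3]
opening: 0.009
```

```bash
python3 st.py;python3 seat.py .010 pics/seat4.png
```

```text
24.95 [ 0.5644 -0.2038  0.2232] jaw 13.17 tilt [-0.0002  0.0002] F [ 0.26 -0.73  0.31] M [-0.042 -0.094  0.026] op 0.009
```

View pics/seat4.png

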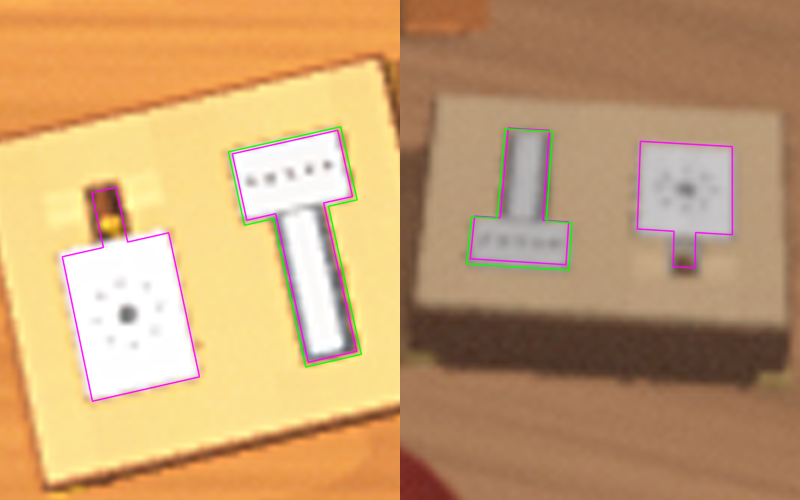

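```bash
python3 -c "
from rig import bot
print(bot.hand_in())"
```

```text
the job is handed in; nothing more can be done
None
```

The white tin music box and the steel strip punch are both in their own cutouts, pressed home. I handed the job in at about 25 s; no verdict was reported.

- **Music box:** it was set on the tongues, then pressed with shut fingers to about 21 N. Its top read 42.3 mm above the table; home is 42 mm.
- **Punch:** my first press at its middle tilted it: the head end went down and the bar end stayed high. I pressed the bar end home at about 20 N and checked the middle at about 15 N. The tops at the bar end and the middle read 42.3 and 42.4 mm, which means level. I did not press the head end separately.
- **Pictures:** in the last top and scene pictures both outlines match the predicted home pose to within about 1 pixel (roughly 2 mm). The scene view showed the punch slightly to one side, within its play.
- **Forces and robot:** the highest force I read was about 21 N. The arm ended well clear of everything.
- **Bystanders:** I never reached towards the piece case, bell weight, tray or bottle, but I did not measure their positions again at the end.

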